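# Clamp the two-part prosthetic mould

### The job

Stand the closed plaster mould upright on the bed between the two jaws of the bench clamp, lengthwise so that the jaws press its two halves together, and let go of it. Then squeeze the clamp's trigger towards its handle again and again until the jaws grip the mould firmly, stopping when the trigger clearly stiffens so that the brittle plaster is not crushed. Close the jaw with the trigger only, and leave the bottles and other things where they are.

Things in the scene. Friction and masses are not known exactly. Their poses are not given: they have to be found in the camera images.
- clamp: One-hand bar clamp fixed to the bench, black and orange plastic on a dark steel base 260 x 86 x 12 mm. Origin: underside of the base, below the middle of the bed (z 0.002). x axis: along the bar, from the handle (-x) to the sliding jaw (+x); z up. Positions below are in this frame. Handle: fixed upright grip, x -163 to -143 mm, 34 mm wide, top at z 165 mm. The bar runs below the bed.
- bed (a point): Middle of the top of the blue bed on which the mould shall stand, 45 mm above the clamp's origin; the bed is 100 mm long (along the clamp's x) and 52 mm wide.
- fixed_jaw (a point): Middle of the front of the fixed jaw: a black post, x -86 to -66 mm, 36 mm wide, top at z 92 mm; this point lies at x -66, z 68 mm. On it is an orange round pad, 32 mm across, centred there on a screw: its face lies anywhere from x -42 to -34 mm (differs each time, not measured).
- jaw: Sliding jaw with its bar. This frame is the clamp's frame when fully open; it moves along the clamp's -x by up to 56 mm as the jaw closes (6 to 18 mm closed at the start). Black post 36 mm wide, top at z 94 mm, with an orange round pad 32 mm across on a spring (5 N per mm, 16 mm travel). A ratchet (steps of about 2 mm) lets it only close. Do not push it by hand.
- jaw_face (a point): Middle of the sliding jaw's pad face when its spring is relaxed (62 mm along x from the jaw's origin, 68 mm up); it faces the fixed jaw.
- trigger_bar (a point): Centre of the round orange finger bar atop the trigger, 12 mm thick, 48 mm wide across the clamp, 129 mm above the clamp's origin, open in front and above. Push or squeeze it level towards the handle (clamp's -x): 29 mm to its stop; it springs back when let go. A full stroke draws the jaw about 5 mm. Pushing on at its stop stiffens it too, so watch its travel.
- trigger: The orange trigger carrying that bar; origin on its hinge at the base. Leverage about 4:1. The bar takes 3 to 6 N (level part) while the jaw runs free; once both pads touch the mould it climbs by 1 N per 4 N of grip. 13 to 15 N on the bar, short of its stop, is a firm grip: 18 N or more stays on the mould though up to 14 N is lost as the ratchet drops back. Over 48 N, 16.5 N on the bar, it cracks.
- mould: Closed two-part plaster mould, white, 64 mm long (x) by 46 mm wide (y) by 55 mm high (z), about 0.3 kg; origin in the middle of its underside. A blue seam across its middle parts the halves, so they are pressed together along x (either end may face either jaw). Blue pour hole on top. It starts upright on the 2 mm black mat (mat top at z 0.002).
- spray_bottle: White spray bottle, 68 mm across, 190 mm tall; leave alone. Origin under its centre.
- glue_bottle: White bottle with a blue label, 48 mm across, 120 mm tall; leave alone.
- amber_jar: Amber jar with a black lid, 44 mm across, 60 mm tall; leave alone.
- purple_tub: Open purple tub, 72 mm across, 60 mm tall; leave alone.
- nose_cast: Skin-coloured nose cast, 52 mm across, 43 mm tall; leave alone.
- spatula: Spatula lying on the steel palette at the right; leave alone.

How it is judged:
By the outcome, as a careful person would: the job done as asked, in the order asked, and still so for the second after the job is handed in, with the robot touching nothing.
It also fails if it takes over 72 s, if anything falls off the work surface, if the arm or the gripper's body presses on something with over 40 N, if the wrist force passes 120 N, or if a joint passes its speed limit or range.

### The arm

A 7-joint arm with a two-finger parallel gripper is mounted at the origin on the work surface. World frame = base frame: x ahead of the robot, y to its left, z up, the work surface at z = 0. Lengths are in m, angles in rad, forces in N, time in s.
With the tool pointing down it reaches from about 0.4 to 0.85 m from the base axis. Payload 10.4 kg.
Tool frame: the origin (TCP) lies midway between the tips of the shut fingers; the grasp point (between the pads) lies 19 mm behind it; z points along the fingers, y is the line along which they close (so a half turn about z gives the same grasp; the last joint's range is limited). The gripper opens to 87 mm and grips with 3 to 60 N. Pads are 19 mm wide; open, the fingers measure 117 mm over their backs; the gripper's body (75 mm by 190 mm) begins 51 mm behind the grasp point.
Start: joints at [-1.135, 0.332, -0.065, 1.46, 0.022, 1.35, -0.088], TCP at [0.277, 0.56, 0.223] pointing down, gripper open.
Joint ranges: [-2.6, 2.6], [-0.5, 2.12], [-1.47, 1.34], [0.16, 2.42], [-1.27, 4.41], [0.06, 2.06], [-2.6, 2.6]. Speed limits (rad/s): [2.22, 2.22, 2.79, 2.79, 3.14, 3.14, 3.14].

### API

Orientations are given as a unit quaternion [x, y, z, w].
In Python, from bench import r gives the robot as it stands.
- The arm moves only by the tool arm_command, never from a script. Its arguments are lists of equal length, an entry for each row: "xyz": the shift along the world's x, y, z in m, a list of three; "rot": the turn, a rotation vector about the world's x, y, z in rad, a list of three. In form: {"xyz": [[tx, ty, tz], ...], "rot": [[ax, ay, az], ...]}. A call has 1 to 20 rows; each row is the pose to reach, as a shift and turn from the pose commanded when the call began; what a row does not reach only later rows make up. A row lasts 1/12 s, in which the tool goes at most 41.7 mm and 7.16 degrees, less where a joint would pass 70% of its speed; a pose out of reach is approached as far as the arm can. A call with a gripper value outside its range is refused whole. "grip" is the opening, from 0 (shut) to 1 (fully open), set as the call begins (left out, the last holds). The fingers move at their own pace and stop on an object; "squeeze" is the grip in N (left out, the last holds). Time passes only in rows, so rows that repeat a pose let the fingers close. It gives the time, the measured TCP pose, the force, the opening and the grip force at its end, in the units of the state.
- r.read_state(): the state, without advancing time (a new reading comes with each control period).
- r.camera(name): name is "scene" or "top"; returns the picture (384x512x3 uint8, red, green, blue); there is no depth.
- r.camera_model(name): a dict with "fx", "fy", "cx", "cy" (pixels), "T" (4x4, takes a point from camera to world coordinates). Camera axes: x right, y up, looking along -z (the intrinsics and any distortion apply to the point x, -y, -z); pixel columns grow to the right and rows downward; lengths in m; the calibration is good to about 2 mm. A picture is of the moment at which its call begins. camera_model takes no time and is no camera call.
- r.close_job(): hands the job in; it is judged then, once.
Trained networks look in the newest picture that a camera, given by its name, has taken for a name from the list of things; names that differ only in an ending like _2 or _b are one class to them, and where a whole thing is asked for, a point or a joint stands for the part that bears it (a point fixed in the world has none). Each returns a list of dicts, best first, with "conf" (0 to 1); they miss things now and then, are a little off and sometimes report something else, mostly with a low value. They report only what shows in the picture. A call takes as long as a camera call.
- r.look_for(label, camera): "at" ([x, y, z] in m, in the coordinates of the camera as it stood for that picture, good to about 4 mm: the middle of the surface that is visible of it).
- r.spot_point(label, camera): "at" ([x, y, z] in m, in the coordinates of the camera as it stood for that picture, good to about 4 mm: a listed point, or the origin of a listed thing).
The state is a dict: "time": time; "joint_positions": joint angles; "joint_vel": joint speeds; "joint_torque": joint torques, N m; "ee_pos": TCP position; "eef_rot": TCP orientation; "ft_force": force on the tool from outside, world axes, zero at the start; "torque": the same for the moment, N m; "width": finger opening in m; "grip_force": force on a finger pad.
Only numpy, scipy, OpenCV 4.12 (cv2) and the standard library are available. Lean on these libraries where they do the work, as an engineer would, in place of code of your own. Each camera call takes 0.05 s, during which the arm holds its last target. There are 200 camera calls.

## Working session

There is one attempt and no reset: what is moved stays moved. The work goes in short steps, Python scripts to look and compute and a tool call to move; the robot and the scene stay as the last step left them, time stands still between calls to the robot, and variables do not carry over. Pictures are saved under pics/ and viewed, at most 10 in all, crops included, and the job is handed in when it is done.

Besides the shell and the picture viewer there is one more tool, called after "Request:" as a command line: name --argument value ..., lists and objects as JSON in quotes. arm_command: Moves the arm, as the interface text tells. Its arguments: {"type":"object","properties":{"xyz":{"type":"array"},"rot":{"type":"array"},"grip":{"type":"number"},"squeeze":{"type":"number"}},"required":["xyz","rot"]}

```bash
mkdir -p pics; ls
cat > h.py <<'E'
from bench import r
import numpy as np, cv2
def pic(n,f): 
    im=r.camera(n); cv2.imwrite('pics/'+f,im[:,:,::-1]); return im
def W(n,p): 
    T=np.array(r.camera_model(n)['T']); return T[:3,:3]@np.array(p)+T[:3,3]
def show(fn,l,n,k=2):
    for d in getattr(r,fn)(l,n)[:k]: print(fn,l,n,round(d['conf'],2),np.round(W(n,d['at']),4))
def px(n,p):
    m=r.camera_model(n); T=np.array(m['T']); c=T[:3,:3].T@(np.array(p)-T[:3,3])
    return m['cx']+m['fx']*c[0]/-c[2], m['cy']-m['fy']*c[1]/-c[2]
E
python3 - <<'E'
from h import *
a=pic('scene','s0.png');b=pic('top','t0.png')
for n in ('scene','top'):
    for l in ('clamp','bed','fixed_jaw','jaw_face','trigger_bar','mould','trigger'): show('spot_point',l,n,1)
    show('look_for','mould',n,1)
    m=r.camera_model(n); print(n,{k:v for k,v in m.items() if k!='T'},np.round(m['T'],3).tolist())
print(r.read_state())
E
```

```text
pics
spot_point clamp scene 0.81 [5.825e-01 1.280e-01 5.000e-04]
spot_point bed scene 0.92 [0.5829 0.1277 0.0432]
spot_point fixed_jaw scene 0.66 [0.5802 0.1332 0.0029]
spot_point jaw_face scene 0.66 [0.5943 0.0711 0.0721]
spot_point trigger_bar scene 0.54 [0.5666 0.2261 0.1304]
spot_point mould scene 0.81 [ 0.4431 -0.2457  0.0025]
spot_point trigger scene 0.57 [0.5573 0.239  0.0106]
look_for mould scene 0.64 [ 0.4533 -0.2481  0.0562]
scene {'fx': 388.5029108993111, 'fy': 388.5029108993111, 'cx': 252.88982504322416, 'cy': 189.61508395764864} [[0.583, -0.693, 0.424, 0.946], [0.812, 0.49, -0.317, -0.363], [0.012, 0.529, 0.849, 0.828], [0.0, 0.0, 0.0, 1.0]]
spot_point clamp top 0.81 [0.5806 0.1284 0.0027]
spot_point fixed_jaw top 0.63 [0.5736 0.1937 0.0714]
spot_point jaw_face top 0.61 [0.5908 0.0779 0.0724]
spot_point trigger_bar top 0.53 [0.5671 0.2276 0.1288]
spot_point mould top 0.89 [ 0.4414 -0.2444  0.0032]
spot_point trigger top 0.7 [0.5653 0.2438 0.0085]
look_for mould top 0.72 [ 0.4446 -0.2473  0.0588]
top {'fx': 394.8731327418395, 'fy': 394.8731327418395, 'cx': 252.06856065935
[... 168 characters left out ...]
_positions': array([-1.13455768,  0.33216936, -0.06472345,  1.46010574,  0.0215834 ,
        1.34988201, -0.08851107]), 'joint_vel': array([ 0.00064097,  0.00284153,  0.00020554, -0.00093677,  0.00096285,
        0.00035711,  0.00057331]), 'joint_torque': array([-3.38936006e-04, -6.23026013e+01,  2.42722209e-02, -3.90107596e+01,
       -6.11856510e-02,  3.15689924e-02,  7.09991059e-05]), 'ee_pos': array([0.27679366, 0.56039456, 0.22259198]), 'eef_rot': array([ 2.27406826e-01,  9.73799841e-01,  6.72355490e-05, -7.32167303e-06]), 'ft_force': array([-0.44275544,  0.08080287, -0.37541197]), 'torque': array([ 0.02157213,  0.01321467, -0.042337  ]), 'grip_force': 0.0, 'width': 0.08686208573358316}
```

Run:
```python
import cv2
b=cv2.imread('pics/t0.png');a=cv2.imread('pics/s0.png')
cv2.imwrite('pics/t0b.png',cv2.resize(b,(800,600),interpolation=3));cv2.imwrite('pics/s0b.png',cv2.resize(a,(800,600),interpolation=3))
```

```text
(no output)
```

View pics/t0b.png

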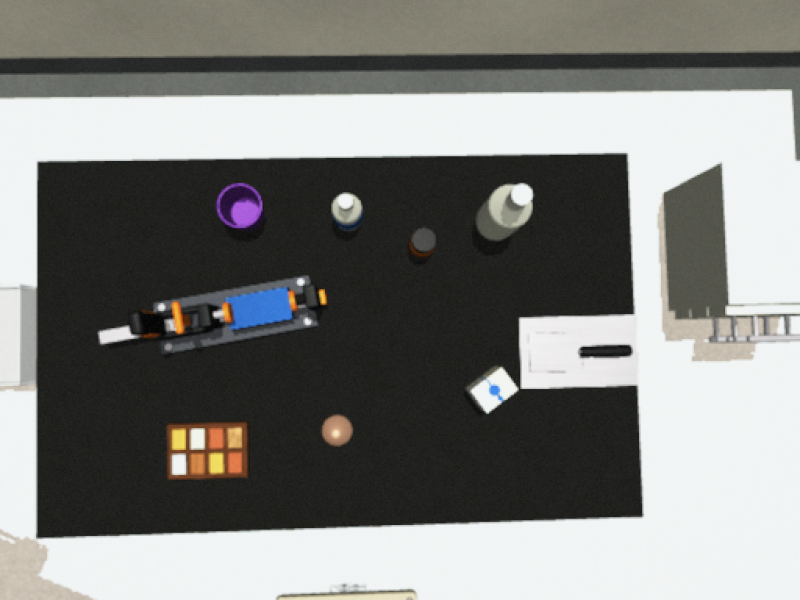

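View pics/s0b.png

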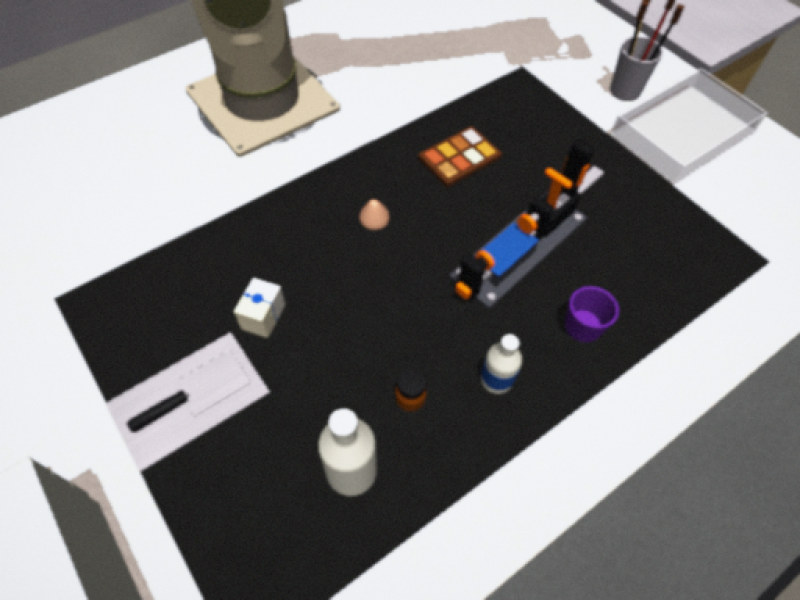

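The top picture shows the clamp at (230,315), handle on the left and sliding jaw at right, with its axis rising slightly to the right. The mould is at (493,390), with its seam running down to the right. The scene view agrees. Next I'll measure both precisely.

```bash
cat >> h.py <<'E'
def back(n,uv,z):
    m=r.camera_model(n);T=np.array(m['T']);uv=np.atleast_2d(uv).astype(float)
    d=np.c_[(uv[:,0]-m['cx'])/m['fx'],-(uv[:,1]-m['cy'])/m['fy'],-np.ones(len(uv))]@T[:3,:3].T
    return (T[:3,3]+d*((z-T[2,3])/d[:,2])[:,None])[:,:2]
def rect(n,mask,z,S=8):
    c=max(cv2.findContours(mask,cv2.RETR_EXTERNAL,cv2.CHAIN_APPROX_NONE)[0],key=cv2.contourArea)[:,0]
    p=back(n,(c+.5)/S-.5,z)
    (x,y),(w,h),a=cv2.minAreaRect((p*1000).astype(np.float32))
    return np.round([x,y,w,h,a],1)
def crop(im,c,h=40,S=8):
    M=np.zeros(im.shape[:2],np.uint8);M[int(c[1])-h:int(c[1])+h,int(c[0])-h:int(c[0])+h]=1
    k=lambda a:cv2.resize(a,None,fx=S,fy=S,interpolation=cv2.INTER_CUBIC if a.ndim==3 else 0)
    return k(im),k(M)
E
python3 - <<'E'
from h import *
for n in ('top','scene'):
    im=cv2.imread('pics/%s0.png'%n[0])
    I,M=crop(im,px(n,(.582,.128,.047)))
    hsv=cv2.cvtColor(I,cv2.COLOR_BGR2HSV)
    blue=cv2.inRange(hsv,(95,120,60),(130,255,255))
    print(n,'bed',rect(n,blue&(M*255),.047))
    org=cv2.inRange(hsv,(5,150,110),(20,255,255))&(M*255)
    nn,_,st,ce=cv2.connectedComponentsWithStats(org)
    for i in range(1,nn):
        if st[i,4]>300: print(' org',st[i,4]/64,np.round(ce[i]/8,1),back(n,ce[i]/8,.075).round(4))
    I,M=crop(im,px(n,(.443,-.246,.057)),25)
    hsv=cv2.cvtColor(I,cv2.COLOR_BGR2HSV)
    for t in (150,175,200,220):
        br=(((I[:,:,0]>t))*255).astype(np.uint8)&(M*255)
        print(n,'mould',t,rect(n,br,.057))
    bl=cv2.inRange(hsv,(95,90,60),(130,255,255))&(M*255)
    ys,xs=np.nonzero(bl); p=back(n,np.c_[xs,ys]/8,.057)*1000
    w,v=np.linalg.eigh(np.cov(p.T)); print(' seam',p.mean(0).round(1),np.degrees(np.arctan2(v[1,1],v[0,1])).round(1),np.sqrt(w))
    for l in ('clamp','trigger_bar','handle'): pass
a=cv2.imread('pics/t0.png');b=cv2.imread('pics/s0.png')
def c(im,n,p,h,w): 
    u=px(n,p); u=[int(q) for q in u]; return cv2.resize(im[u[1]-h:u[1]+h,u[0]-w:u[0]+w],None,fx=4,fy=4,interpolation=2)
L=np.vstack([c(a,'top',(.578,.15,.05),36,80),c(b,'scene',(.578,.15,.05),36,80)])
R=np.vstack([c(a,'top',(.443,-.246,.05),36,20),c(b,'scene',(.443,-.246,.05),36,20)])
cv2.imwrite('pics/c0.png',np.hstack([L,R]))
E
```

```text
top bed [581.7 126.2  54.5 102.2   9. ]
 org 41.25 [187.6 192.4] [[0.59   0.0677]]
 org 49.890625 [145.4 200.2] [[0.5736 0.1695]]
top mould 150 [ 442.5 -245.1   47.3   65.    35.2]
top mould 175 [ 442.4 -245.2   46.4   64.    35.3]
top mould 200 [ 442.4 -245.3   45.2   63.    35.3]
top mould 220 [ 442.2 -245.3   44.1   62.    34.9]
 seam [ 438.3 -248.6] -144.8 [3.68153973 7.89314368]
scene bed [584.6 126.1  57.  106.2   9.3]
 org 55.5625 [356.5 122.6] [[0.559  0.2534]]
 org 106.359375 [337.4 142.9] [[0.5799 0.1682]]
 org 54.234375 [311.  165.2] [[0.5941 0.0706]]
 org 67.328125 [296.6 185.4] [[0.6188 0.0066]]
scene mould 150 [ 445.  -246.    48.2   66.4   34.5]
scene mould 175 [ 444.9 -245.9   46.6   64.8   34.7]
scene mould 200 [ 444.8 -245.8   45.1   63.    34.8]
scene mould 220 [ 444.6 -245.8   43.8   61.4   34.7]
 seam [ 443.2 -246.7] -146.0 [3.59495882 7.15986254]
```

View pics/c0.png

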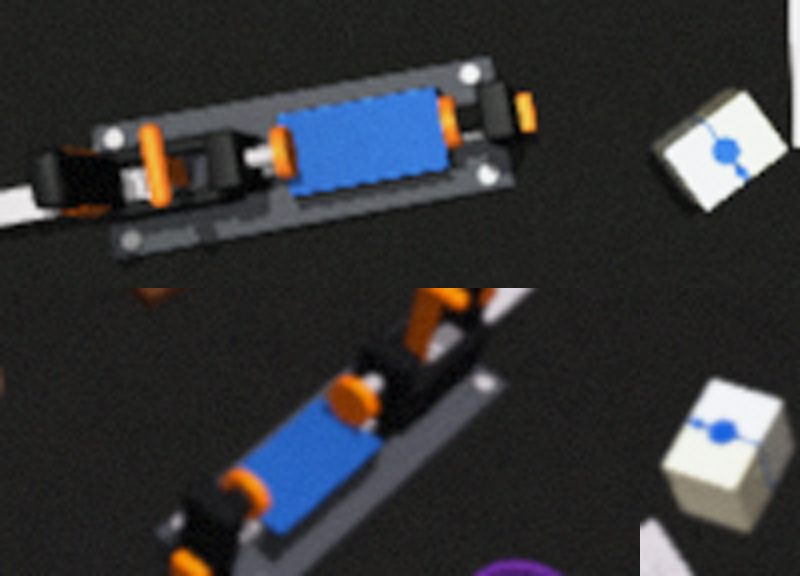

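Run:
```python
from h import *
u=[int(q) for q in px('top',(.578,.15,.05))]
C=np.array([.5825,.1262]);t=np.radians(-80.9);ex=np.array([np.cos(t),np.sin(t)]);ey=np.array([-ex[1],ex[0]])
for nm,x,y,z in (('fix',296,155,.056),('fix',296,155,.086),('sl',438,120,.07),('sl',438,120,.086),('trigtop',143,155,.131),('trigtop',168,155,.131),('trig top end',150,126,.137),('trig bot end',160,206,.137),('handle',36,180,.167),('base',92,140,.014),('base r',514,186,.014)):
    p=back('top',[[u[0]-80+x/4,u[1]-36+y/4]],z)[0]; print(nm,z,p.round(4),((p-C)@np.c_[ex,ey]*1000).round(1))
print(ex,ey)
```

```text
fix 0.056 [0.573  0.1651] [-40.   -3.3]
fix 0.086 [0.5713 0.1585] [-33.6  -5.9]
sl 0.07 [0.5916 0.0758] [51.2  1. ]
sl 0.086 [0.5904 0.0736] [53.1 -0.5]
trigtop 0.131 [0.571  0.2346] [-108.9    5.8]
trigtop 0.131 [0.5706 0.2206] [-95.1   3.2]
trig top end 0.137 [0.5869 0.2287] [-100.5   20.6]
trig bot end 0.137 [0.5416 0.2235] [-102.5  -25. ]
handle 0.167 [0.5567 0.2808] [-156.7   -1. ]
base 0.014 [0.5879 0.3039] [-174.6   33.5]
base r 0.014 [0.5519 0.0351] [ 85.1 -44.6]
[ 0.15815807 -0.98741381] [0.98741381 0.15815807]
```

Request:
arm_command --xyz '[[0.03,-0.035,0.01],[0.05,-0.075,0.03],[0.075,-0.11,0.05],[0.1,-0.15,0.06],[0.12,-0.185,0.07],[0.14,-0.22,0.07],[0.155,-0.26,0.07],[0.165,-0.3,0.07],[0.175,-0.34,0.07],[0.18,-0.38,0.07],[0.185,-0.42,0.07],[0.185,-0.46,0.07],[0.185,-0.5,0.07],[0.185,-0.54,0.07],[0.18,-0.58,0.07],[0.177,-0.62,0.07],[0.174,-0.66,0.07],[0.17,-0.7,0.07],[0.168,-0.74,0.07],[0.167,-0.775,0.06]]' --rot '[[0,0,-0.05],[0,0,-0.1],[0,0,-0.15],[0,0,-0.2],[0,0,-0.25],[0,0,-0.3],[0,0,-0.35],[0,0,-0.4],[0,0,-0.45],[0,0,-0.5],[0,0,-0.5],[0,0,-0.5],[0,0,-0.5],[0,0,-0.5],[0,0,-0.5],[0,0,-0.5],[0,0,-0.5],[0,0,-0.5],[0,0,-0.5],[0,0,-0.5]]' --grip 1

```text
time: 2.57
ee_pos: [0.4437, -0.2161, 0.2846]
eef_rot: [0.461, 0.887, 0.001, 0.002]
ft_force: [2.6, 0.9, -0.2]
width: 0.0871
grip_force: 0.0
```

Request:
arm_command --xyz '[[0,-0.015,-0.02],[0,-0.031,-0.05],[0,-0.031,-0.085],[0,-0.031,-0.12],[0,-0.031,-0.15],[0,-0.031,-0.18],[0,-0.031,-0.205],[0,-0.031,-0.225],[0,-0.031,-0.24],[0,-0.031,-0.25],[0,-0.031,-0.26],[0,-0.031,-0.26],[0,-0.031,-0.26]]' --rot '[[0,0,0],[0,0,0],[0,0,0],[0,0,0],[0,0,0],[0,0,0],[0,0,0],[0,0,0],[0,0,0],[0,0,0],[0,0,0],[0,0,0],[0,0,0]]'

```text
time: 3.65
ee_pos: [0.4439, -0.2447, 0.023]
eef_rot: [0.461, 0.887, -0.0, 0.0]
ft_force: [0.5, -0.0, 0.0]
width: 0.0872
grip_force: 0.0
```

Request:
arm_command --xyz '[[0,0,0],[0,0,0],[0,0,0],[0,0,0],[0,0,0],[0,0,0],[0,0,0],[0,0,0]]' --rot '[[0,0,0],[0,0,0],[0,0,0],[0,0,0],[0,0,0],[0,0,0],[0,0,0],[0,0,0]]' --grip 0 --squeeze 20

```text
time: 4.32
ee_pos: [0.4438, -0.2446, 0.0229]
eef_rot: [0.461, 0.887, 0.0, 0.0]
ft_force: [0.7, 0.8, 1.3]
width: 0.0461
grip_force: 20.0
```

Request:
arm_command --xyz '[[0,0,0.02],[0,0,0.055],[0,0,0.09],[0.005,0.01,0.12],[0.015,0.04,0.15],[0.03,0.075,0.16],[0.045,0.11,0.16],[0.06,0.145,0.16],[0.075,0.18,0.16],[0.09,0.215,0.16],[0.1,0.25,0.16],[0.11,0.285,0.16],[0.12,0.315,0.16],[0.13,0.34,0.16],[0.136,0.36,0.16],[0.138,0.368,0.16],[0.138,0.368,0.16],[0.138,0.368,0.16],[0.138,0.368,0.16]]' --rot '[[0,0,0],[0,0,0],[0,0,-0.02],[0,0,-0.06],[0,0,-0.1],[0,0,-0.14],[0,0,-0.18],[0,0,-0.22],[0,0,-0.26],[0,0,-0.3],[0,0,-0.34],[0,0,-0.38],[0,0,-0.42],[0,0,-0.44],[0,0,-0.454],[0,0,-0.454],[0,0,-0.454],[0,0,-0.454],[0,0,-0.454]]'

```text
time: 5.9
ee_pos: [0.5816, 0.1213, 0.1827]
eef_rot: [0.65, 0.76, -0.0, 0.0]
ft_force: [-0.2, -0.4, -2.8]
width: 0.0458
grip_force: 20.0
```

Run:
```python
from h import *
a=pic('top','t1.png');b=pic('scene','s1.png')
print(r.read_state()['ee_pos'])
def c(im,n,p,h,w): 
    u=[int(q) for q in px(n,p)]; return cv2.resize(im[u[1]-h:u[1]+h,u[0]-w:u[0]+w,::-1],None,fx=4,fy=4,interpolation=2)
cv2.imwrite('pics/c1.png',np.hstack([c(a,'top',(.58,.13,.1),60,50),c(b,'scene',(.58,.13,.1),60,50)]))
```

```text
[0.58172227 0.12157099 0.1829936 ]
```

View pics/c1.png

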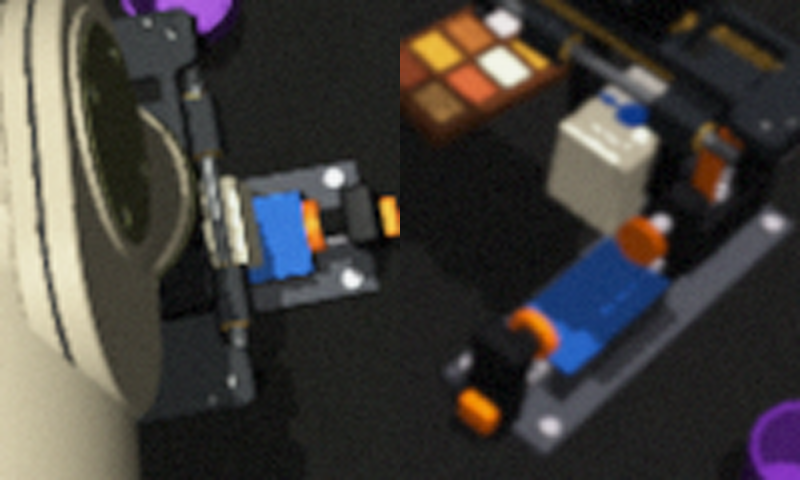

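The mould is held upright and aligned over the bed, at about (240,225) in the left crop. The orange pads sit at (312,225) and, in the right crop, (640,240), with room on both sides.

Request:
arm_command --xyz '[[0,0,-0.015],[0,0,-0.035],[0,0,-0.055],[0,0,-0.075],[0,0,-0.09],[0,0,-0.1],[0,0,-0.106],[0,0,-0.108],[0,0,-0.11],[0,0,-0.111],[0,0,-0.111]]' --rot '[[0,0,0],[0,0,0],[0,0,0],[0,0,0],[0,0,0],[0,0,0],[0,0,0],[0,0,0],[0,0,0],[0,0,0],[0,0,0]]'

```text
time: 6.92
ee_pos: [0.5822, 0.1235, 0.0724]
eef_rot: [0.649, 0.761, 0.0, 0.0]
ft_force: [-1.4, 0.0, -3.1]
width: 0.0459
grip_force: 20.0
```

Request:
arm_command --xyz '[[0,0,-0.0015],[0,0,-0.003],[0,0,-0.004],[0,0,-0.0045],[0,0,-0.0045],[0,0,-0.0045]]' --rot '[[0,0,0],[0,0,0],[0,0,0],[0,0,0],[0,0,0],[0,0,0]]'

```text
time: 7.42
ee_pos: [0.582, 0.1235, 0.0679]
eef_rot: [0.649, 0.761, 0.0, -0.0]
ft_force: [-2.8, 0.6, 5.6]
width: 0.0461
grip_force: 20.0
```

Request:
arm_command --xyz '[[0,0,0],[0,0,0],[0,0,0],[0,0,0],[0,0,0],[0,0,0.01],[0,0,0.03],[0,0,0.06],[0,0,0.09],[0,0,0.11],[0,0,0.12],[0,0,0.12]]' --rot '[[0,0,0],[0,0,0],[0,0,0],[0,0,0],[0,0,0],[0,0,0],[0,0,0],[0,0,0],[0,0,0],[0,0,0],[0,0,0],[0,0,0]]' --grip 1

```text
time: 8.42
ee_pos: [0.583, 0.1236, 0.19]
eef_rot: [0.649, 0.761, 0.002, 0.001]
ft_force: [0.3, 0.5, -0.5]
width: 0.0868
grip_force: 0.0
```

Request:
arm_command --xyz '[[-0.004,0.025,0],[-0.008,0.05,0],[-0.012,0.07,0],[-0.0125,0.078,0],[-0.0125,0.078,0],[-0.0125,0.078,0],[-0.0125,0.078,0],[-0.0125,0.078,0]]' --rot '[[0,0,0],[0,0,0],[0,0,0],[0,0,0],[0,0,0],[0,0,0],[0,0,0],[0,0,0]]' --grip 0

```text
time: 9.08
ee_pos: [0.5697, 0.1995, 0.1872]
eef_rot: [0.65, 0.76, -0.0, 0.0]
ft_force: [0.2, 0.1, -0.2]
width: 0.0416
grip_force: 0.0
```

Run:
```python
from h import *
a=pic('top','t2.png');b=pic('scene','s2.png')
s=r.read_state();print(s['ee_pos'],s['ft_force'],s['width'])
show('spot_point','mould','scene',1);show('spot_point','trigger_bar','scene',1)
def c(im,n,p,h,w): 
    u=[int(q) for q in px(n,p)]; return cv2.resize(im[u[1]-h:u[1]+h,u[0]-w:u[0]+w,::-1],None,fx=4,fy=4,interpolation=2)
cv2.imwrite('pics/c2.png',np.hstack([c(a,'top',(.58,.15,.1),60,50),c(b,'scene',(.58,.15,.1),60,50)]))
```

```text
[0.56965285 0.20011186 0.1873345 ] [ 0.41789777 -0.88693302  0.24661758] 0.03373727878544866
spot_point mould scene 0.94 [0.5813 0.1251 0.0467]
spot_point trigger_bar scene 0.63 [0.5731 0.1911 0.0723]
```

View pics/c2.png

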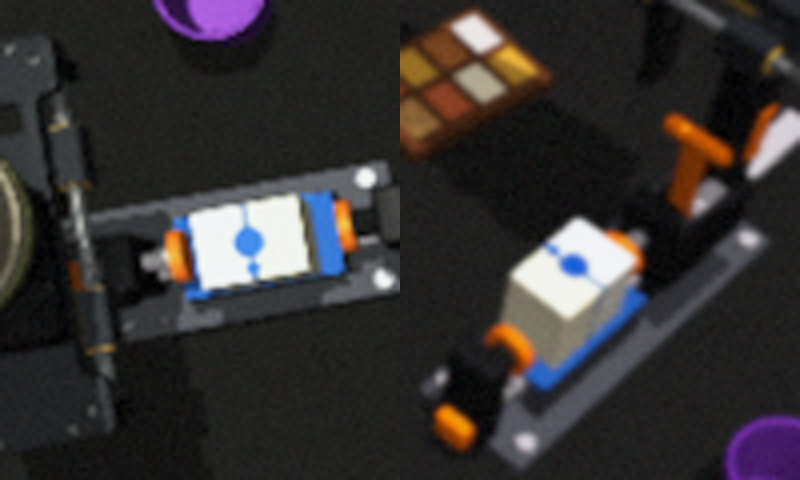

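The mould stands square on the bed between the pads (crop (250,240) and (570,300)), seam across the clamp, with clearance at both ends. The trigger bar is at (700,140). Next I lower the shut fingers in front of it.

Request:
arm_command --xyz '[[0,0,-0.02],[0,0,-0.04],[0,0,-0.06],[0,0,-0.067],[0,0,-0.07],[0,0,-0.07],[0,0,-0.07],[0,0,-0.07],[0,0,-0.07]]' --rot '[[0,0,0],[0,0,0],[0,0,0],[0,0,0],[0,0,0],[0,0,0],[0,0,0],[0,0,0],[0,0,0]]'

```text
time: 10.03
ee_pos: [0.5699, 0.2016, 0.1184]
eef_rot: [0.649, 0.761, 0.001, 0.0]
ft_force: [-0.2, 0.0, 0.6]
width: 0.0007
grip_force: 0.0
```

```bash
cat > st.py <<'E'
from h import *
ex=np.array([.158,-.987])
def st(k=1):
    F=[];P=[]
    for i in range(k):
        if i: r.camera('top')
        s=r.read_state();F.append(s['ft_force']);P.append(s['ee_pos'])
    F=np.mean(F,0);P=np.mean(P,0)
    print(round(s['time'],2),'pos',P.round(4),'clampx',((P[:2]-[.582,.127])@ex*1000).round(1),'F',F.round(2),'Fx',(F[:2]@ex).round(2),'w',s['width'].round(3))
st(5)
E
python3 st.py
```

```text
Traceback (most recent call last):
  File "st.py", line 10, in <module>
    st(5)
    ~~^^^
  File "st.py", line 9, in st
    print(round(s['time'],2),'pos',P.round(4),'clampx',((P[:2]-[.582,.127])@ex*1000).round(1),'F',F.round(2),'Fx',(F[:2]@ex).round(2),'w',s['width'].round(3))
                                                                                                                                          ^^^^^^^^^^^^^^^^
AttributeError: 'float' object has no attribute 'round'
```

Request:
arm_command --xyz '[[-0.001,0.006,0],[-0.002,0.012,0],[-0.0025,0.016,0],[-0.003,0.02,0],[-0.0038,0.024,0],[-0.0038,0.024,0],[-0.0038,0.024,0],[-0.0038,0.024,0]]' --rot '[[0,0,0],[0,0,0],[0,0,0],[0,0,0],[0,0,0],[0,0,0],[0,0,0],[0,0,0]]'

```text
time: 10.9
ee_pos: [0.5658, 0.2252, 0.1174]
eef_rot: [0.649, 0.761, 0.0, 0.0]
ft_force: [1.6, -2.8, 2.8]
width: 0.0009
grip_force: 1.6
```

```bash
sed -i "s/s\['width'\].round(3)/s['width']/" st.py; python3 st.py
```

```text
11.1 pos [0.5658 0.2252 0.1174] clampx -99.5 F [ 1.44 -3.13  2.35] Fx 3.32 w -6.440750090518489e-05
```

Request:
arm_command --xyz '[[-0.0006,0.004,0],[-0.0013,0.008,0],[-0.0019,0.012,0],[-0.0019,0.012,0],[-0.0019,0.012,0]]' --rot '[[0,0,0],[0,0,0],[0,0,0],[0,0,0],[0,0,0]]'

```text
time: 11.52
ee_pos: [0.5637, 0.2374, 0.1173]
eef_rot: [0.649, 0.761, 0.0, 0.0]
ft_force: [1.8, -3.5, 2.6]
width: 0.0007
grip_force: 1.7
```

```bash
python3 st.py
```

```text
11.72 pos [0.5637 0.2372 0.1173] clampx -111.7 F [ 2.19 -3.29  2.84] Fx 3.59 w 0.0007555378629003673
```

Request:
arm_command --xyz '[[-0.0003,0.0015,0],[-0.0005,0.003,0],[-0.0005,0.003,0]]' --rot '[[0,0,0],[0,0,0],[0,0,0]]'

```text
time: 11.97
ee_pos: [0.5632, 0.2402, 0.1172]
eef_rot: [0.649, 0.761, -0.0, 0.0]
ft_force: [2.2, -4.8, 1.7]
width: 0.0007
grip_force: 2.3
```

```bash
sed -i 's/st(5)/st(3)/' st.py; python3 st.py
```

```text
12.07 pos [0.5632 0.2402 0.1172] clampx -114.7 F [ 2.37 -4.16  2.01] Fx 4.48 w 0.0004872968492584869
```

Request:
arm_command --xyz '[[0.0016,-0.01,0],[0.0032,-0.02,0],[0.005,-0.0316,0],[0.005,-0.0316,0],[0.005,-0.0316,0],[0.0032,-0.02,0],[0.0016,-0.01,0],[0,0,0],[0,0,0],[0.0016,-0.01,0],[0.0032,-0.02,0],[0.005,-0.0316,0],[0.005,-0.0316,0],[0.005,-0.0316,0],[0.0032,-0.02,0],[0.0016,-0.01,0],[0,0,0],[0,0,0],[0,0,0]]' --rot '[[0,0,0],[0,0,0],[0,0,0],[0,0,0],[0,0,0],[0,0,0],[0,0,0],[0,0,0],[0,0,0],[0,0,0],[0,0,0],[0,0,0],[0,0,0],[0,0,0],[0,0,0],[0,0,0],[0,0,0],[0,0,0],[0,0,0]]'

```text
time: 13.65
ee_pos: [0.5632, 0.2418, 0.1174]
eef_rot: [0.649, 0.761, 0.0, 0.0]
ft_force: [2.3, -2.8, 1.8]
width: 0.0004
grip_force: 1.5
```

```bash
python3 st.py
python3 - <<'E'
from h import *
a=pic('top','t3.png');b=pic('scene','s3.png')
def c(im,n,p,h,w): 
    u=[int(q) for q in px(n,p)]; return cv2.resize(im[u[1]-h:u[1]+h,u[0]-w:u[0]+w,::-1],None,fx=4,fy=4,interpolation=2)
cv2.imwrite('pics/c3.png',np.hstack([c(a,'top',(.58,.15,.1),60,50),c(b,'scene',(.58,.15,.1),60,50)]))
E
```

```text
13.75 pos [0.5632 0.2417 0.1174] clampx -116.2 F [ 1.99 -1.94  1.39] Fx 2.22 w 0.0006636892216364149
```

View pics/c3.png

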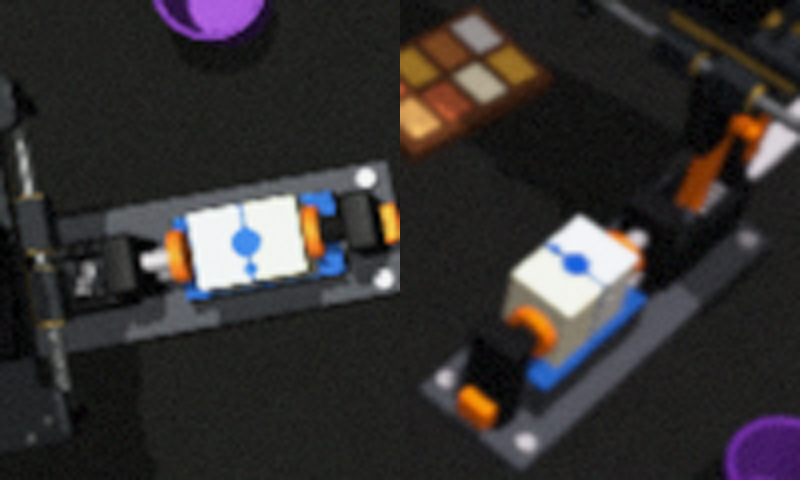

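After three strokes the sliding pad (312,225) has nearly reached the mould, which still stands square. From here I do one stroke at a time and check the force.

Request:
arm_command --xyz '[[0.0016,-0.01,0],[0.0032,-0.02,0],[0.005,-0.0316,0],[0.005,-0.0316,0],[0.005,-0.0316,0],[0.0032,-0.02,0],[0.0016,-0.01,0],[0.0008,-0.005,0],[0,0,0],[0,0,0],[0,0,0]]' --rot '[[0,0,0],[0,0,0],[0,0,0],[0,0,0],[0,0,0],[0,0,0],[0,0,0],[0,0,0],[0,0,0],[0,0,0],[0,0,0]]'

```text
time: 14.77
ee_pos: [0.5633, 0.2407, 0.1174]
eef_rot: [0.649, 0.761, 0.0, 0.0]
ft_force: [1.6, -3.1, 1.7]
width: 0.0004
grip_force: 1.8
```

```bash
sed -i 's/st(3)/st(5)/' st.py; python3 st.py
```

```text
14.97 pos [0.5633 0.2403 0.1174] clampx -114.8 F [ 2.1  -3.05  2.26] Fx 3.34 w 0.0004636995626980753
```

Still running free at about 3.4 N. Next stroke.

Request:
arm_command --xyz '[[0.0016,-0.01,0],[0.0032,-0.02,0],[0.005,-0.0316,0],[0.005,-0.0316,0],[0.005,-0.0316,0],[0.0032,-0.02,0],[0.0016,-0.01,0],[0.0008,-0.005,0],[0,0,0],[0,0,0],[0,0,0]]' --rot '[[0,0,0],[0,0,0],[0,0,0],[0,0,0],[0,0,0],[0,0,0],[0,0,0],[0,0,0],[0,0,0],[0,0,0],[0,0,0]]'

```text
time: 15.88
ee_pos: [0.5633, 0.241, 0.1175]
eef_rot: [0.649, 0.761, 0.0, 0.0]
ft_force: [2.2, -3.6, 2.1]
width: 0.0007
grip_force: 2.2
```

```bash
python3 st.py
```

```text
16.08 pos [0.5633 0.2407 0.1175] clampx -115.2 F [ 2.07 -4.2   2.51] Fx 4.47 w 0.0008187919004835624
```

Request:
arm_command --xyz '[[0.0016,-0.01,0],[0.0032,-0.02,0],[0.005,-0.0316,0],[0.005,-0.0316,0],[0.005,-0.0316,0],[0.0032,-0.02,0],[0.0016,-0.01,0],[0.0008,-0.005,0],[0,0,0],[0,0,0],[0,0,0]]' --rot '[[0,0,0],[0,0,0],[0,0,0],[0,0,0],[0,0,0],[0,0,0],[0,0,0],[0,0,0],[0,0,0],[0,0,0],[0,0,0]]'

```text
time: 17.0
ee_pos: [0.5638, 0.2387, 0.1179]
eef_rot: [0.65, 0.76, -0.001, 0.001]
ft_force: [0.4, -11.2, 7.0]
width: 0.0005
grip_force: 5.5
```

```bash
python3 st.py
```

```text
17.2 pos [0.5638 0.2386 0.1179] clampx -113.0 F [  0.35 -11.33   6.87] Fx 11.24 w 0.0004217897447177429
```

Request:
arm_command --xyz '[[-0.0002,0.001,0],[-0.0003,0.002,0],[-0.0003,0.002,0]]' --rot '[[0,0,0],[0,0,0],[0,0,0]]'

```text
time: 17.45
ee_pos: [0.5636, 0.2399, 0.1178]
eef_rot: [0.65, 0.76, -0.001, 0.002]
ft_force: [0.0, -12.7, 6.2]
width: 0.0004
grip_force: 6.4
```

```bash
python3 st.py
```

```text
17.65 pos [0.5636 0.2399 0.1178] clampx -114.3 F [  0.08 -12.98   7.17] Fx 12.82 w 0.0006448289437388029
```

Request:
arm_command --xyz '[[0.0016,-0.01,0],[0.0032,-0.02,0],[0.0053,-0.0336,0],[0.0053,-0.0336,0],[0.0053,-0.0336,0],[0.004,-0.025,0],[0.0032,-0.02,0],[0.0032,-0.02,0],[0.0032,-0.02,0]]' --rot '[[0,0,0],[0,0,0],[0,0,0],[0,0,0],[0,0,0],[0,0,0],[0,0,0],[0,0,0],[0,0,0]]'

```text
time: 18.4
ee_pos: [0.5661, 0.2228, 0.1177]
eef_rot: [0.649, 0.761, -0.0, 0.001]
ft_force: [0.5, -6.3, 5.7]
width: 0.0007
grip_force: 3.2
```

```bash
python3 st.py
```

```text
18.6 pos [0.5662 0.2226 0.1177] clampx -96.9 F [ 0.32 -6.82  4.98] Fx 6.78 w 0.0009524706949138423
```

Request:
arm_command --xyz '[[-0.0003,0.002,0],[-0.0006,0.004,0],[-0.0006,0.004,0],[-0.0006,0.004,0]]' --rot '[[0,0,0],[0,0,0],[0,0,0],[0,0,0]]'

```text
time: 18.93
ee_pos: [0.5657, 0.2257, 0.1178]
eef_rot: [0.649, 0.761, -0.001, 0.001]
ft_force: [-0.8, -9.3, 6.2]
width: 0.0003
grip_force: 4.4
```

```bash
python3 st.py
```

```text
19.13 pos [0.5658 0.2257 0.1178] clampx -100.0 F [-0.3  -9.14  6.44] Fx 8.98 w 0.0005203564647392368
```

Request:
arm_command --xyz '[[-0.0003,0.002,0],[-0.0006,0.004,0],[-0.0006,0.004,0],[-0.0006,0.004,0]]' --rot '[[0,0,0],[0,0,0],[0,0,0],[0,0,0]]'

```text
time: 19.47
ee_pos: [0.5653, 0.2292, 0.1179]
eef_rot: [0.649, 0.76, -0.001, 0.001]
ft_force: [-0.7, -10.9, 7.5]
width: 0.0004
grip_force: 5.2
```

```bash
python3 st.py
```

```text
19.67 pos [0.5653 0.2291 0.1179] clampx -103.5 F [ -0.9  -10.91   7.65] Fx 10.63 w 0.0005810553235040592
```

Request:
arm_command --xyz '[[-0.0003,0.002,0],[-0.0006,0.004,0],[-0.0006,0.004,0],[-0.0006,0.004,0]]' --rot '[[0,0,0],[0,0,0],[0,0,0],[0,0,0]]'

```text
time: 20.0
ee_pos: [0.5647, 0.2328, 0.118]
eef_rot: [0.65, 0.76, -0.001, 0.001]
ft_force: [-0.6, -11.4, 8.3]
width: 0.0004
grip_force: 5.8
```

```bash
python3 st.py
```

```text
20.2 pos [0.5647 0.2328 0.118 ] clampx -107.1 F [ -0.88 -12.16   9.12] Fx 11.86 w 0.0004764350926650332
```

Request:
arm_command --xyz '[[-0.0003,0.002,0],[-0.0006,0.004,0],[-0.0006,0.004,0],[-0.0006,0.004,0]]' --rot '[[0,0,0],[0,0,0],[0,0,0],[0,0,0]]'

```text
time: 20.53
ee_pos: [0.5641, 0.2365, 0.1179]
eef_rot: [0.65, 0.76, -0.001, 0.001]
ft_force: [-1.2, -13.8, 8.6]
width: 0.0007
grip_force: 6.2
```

```bash
python3 st.py
```

```text
20.73 pos [0.5641 0.2365 0.1179] clampx -110.9 F [ -1.42 -12.99   8.82] Fx 12.6 w 0.0002502720800443013
```

Request:
arm_command --xyz '[[-0.0002,0.0015,0],[-0.0005,0.003,0],[-0.0005,0.003,0],[-0.0005,0.003,0]]' --rot '[[0,0,0],[0,0,0],[0,0,0],[0,0,0]]'

```text
time: 21.07
ee_pos: [0.5637, 0.239, 0.1179]
eef_rot: [0.65, 0.76, -0.001, 0.001]
ft_force: [-0.6, -13.4, 8.7]
width: 0.0003
grip_force: 6.8
```

```bash
python3 st.py
```

```text
21.27 pos [0.5637 0.239  0.1179] clampx -113.4 F [ -0.94 -13.8    8.61] Fx 13.47 w 0.00023463507635409958
```

The bar is at 13.5 N, its travel is still short of the earlier end point, and the rise is gradual, so this is a firm grip. I'll release and retreat.

Request:
arm_command --xyz '[[0.001,-0.006,0],[0.002,-0.012,0],[0.0035,-0.022,0],[0.005,-0.032,0],[0.006,-0.038,0],[0.006,-0.038,0],[0.006,-0.038,0.02],[0.006,-0.038,0.05],[0.006,-0.038,0.09],[0.006,-0.038,0.12],[-0.01,0.0,0.14],[-0.05,0.03,0.15],[-0.08,0.06,0.15],[-0.1,0.1,0.15],[-0.12,0.13,0.15],[-0.12,0.13,0.15],[-0.12,0.13,0.15]]' --rot '[[0,0,0],[0,0,0],[0,0,0],[0,0,0],[0,0,0],[0,0,0],[0,0,0],[0,0,0],[0,0,0],[0,0,0],[0,0,0],[0,0,0],[0,0,0],[0,0,0],[0,0,0],[0,0,0],[0,0,0]]'

```text
time: 22.68
ee_pos: [0.4393, 0.3764, 0.2669]
eef_rot: [0.646, 0.763, -0.0, -0.001]
ft_force: [0.6, 0.3, 0.0]
width: 0.0007
grip_force: 0.0
```

```bash
python3 st.py
python3 - <<'E'
from h import *
a=pic('top','t4.png');b=pic('scene','s4.png')
def c(im,n,p,h,w): 
    u=[int(q) for q in px(n,p)]; return cv2.resize(im[u[1]-h:u[1]+h,u[0]-w:u[0]+w,::-1],None,fx=4,fy=4,interpolation=2)
cv2.imwrite('pics/c4.png',np.hstack([c(a,'top',(.58,.15,.1),60,50),c(b,'scene',(.58,.15,.1),60,50)]))
E
```

```text
22.88 pos [0.4422 0.3726 0.2672] clampx -264.5 F [ 0.23 -0.28 -0.12] Fx 0.31 w 0.00028305482993624823
```

View pics/c4.png

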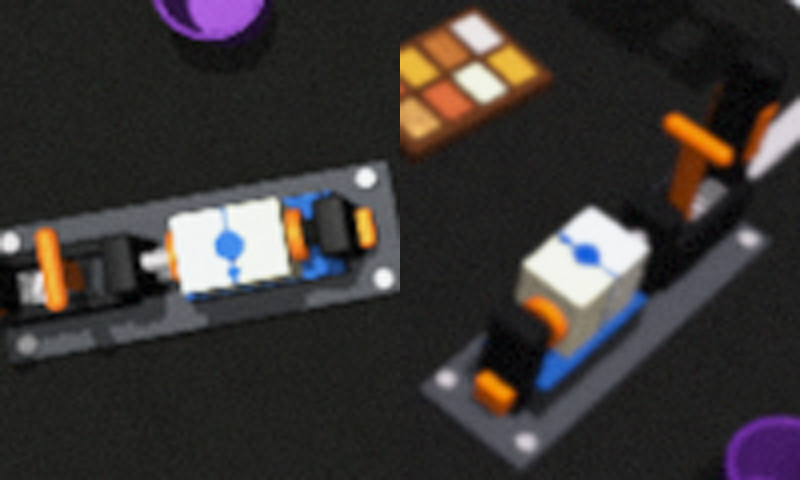

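The mould at (228,245) stands square and intact between both pads. The sliding pad's spring is compressed at (295,232), the trigger has sprung back, and the robot is clear. I'm handing the job in.

```bash
python3 -c "
from bench import r
print(r.close_job())"
```

```text
the job is handed in; nothing more can be done
None
```

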